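# Fish a jammed lead out of a rod-rack tube with the hook picker

## Task

A bell lead has dropped into one of the tubes of the rod rack and sits in the rubber grip at the bottom. Take the hook picker from its stand, catch the lead's wire link with it (it lies folded over to some side, so look or feel for it), draw the lead out with a gentle, steady pull without forcing the hook against the tube or the wire, and set it down gently, standing in the empty middle compartment of the lead tray. Then hang the picker back in its slot in the stand, and leave everything else as it is.

Things in the scene. Friction and masses are not known exactly. Their poses are not given: they have to be found in the camera images.
- rack: Rod rack, fixed: a 100 x 250 x 12 mm board with three upright clear tubes in a row along y, 75 mm apart; bore 50 mm, wall 3 mm, inner floor 12 mm and top 130 mm above the table. The top 6 mm is a rubber lip that narrows the mouth to 42 mm: a hook drawn up along the bore wall catches under it. At each tube's foot three sprung rubber pads point inwards, up to 14 mm over its floor. Origin under the board's centre
- tube0_mouth (a point): centre of the mouth of the end tube on the rack's -y side, in the plane of its top; rack's axes, z up
- tube1_mouth (a point): centre of the mouth of the middle tube, same axes
- tube2_mouth (a point): centre of the mouth of the end tube on the rack's +y side, same axes
- lead_centre (a point): Bell-shaped lead sinker, about 0.22 kg, standing upright in any one of the three tubes, held on the tube's axis by the rubber pads: flat round base 34 mm across, straight sides to 14 mm, then a bell narrowing to 10 mm at 32 mm, then a 6 mm brass stem to 36.5 mm. This point lies on its axis, 16 mm above its base; z up the axis
- lead: The bell lead, origin at its base's centre, z up its axis. On a stiff swivel stem a 3 mm brass wire link (inside 14 wide, 22 mm long) is hinged 36 mm above the base. It lies folded out 0.9 rad from upright, in any direction round the lead; which one is not measured. Its closed end is then 20 mm off the axis, 51 mm up; stood up, 61 mm up. The pads hold the lead against a pull of some 3 to 10 N, then it comes free
- picker_handle (a point): Long hook picker, 0.11 kg, upright in its stand. Flat wooden handle 64 mm high, 32 mm wide (x), 20 mm thick (y: grip across this). Point on its axis, 42 mm above the underside of the 44 x 30 x 6 mm steel collar it rests on. z up; x is the way the hook's tip points. A straight 3.4 mm steel shank runs down on the same axis and ends in a J hook 97 mm below the collar's underside
- picker: the hook picker (origin on its axis, at the underside of the collar; axes as picker_handle)
- hook (a point): wire's centre at the lowest point of the picker's J hook: 3.9 mm to +x of the shank's axis, 137 mm below picker_handle; axes as picker_handle. The wire is 3.4 mm thick; the upturned tip stands 7.8 mm to +x of the shank's axis and ends 7.2 mm above this point; the gap between shank and tip is 4.4 mm
- slot (a point): Plywood tool stand, fixed: 150 (x) x 90 (y) mm, top 115 mm above the table, open below. This point, on the top, is where the axis of the picker's shank belongs, with the hook's tip towards the stand's +x; the slot runs from 11 mm on the -x side of this point to 19 mm on the +x side and is 14 mm wide (y). 80 mm along +x a baiting needle stands in a hole
- tray_middle (a point): centre of the floor of the tray's empty middle compartment, 4 mm above the table; axes of the tray; the compartment is 92 mm (x) by about 61 mm (y) inside
- tray: Lead tray, fixed: 100 (x) x 200 (y) x 32 mm high, walls 4 mm, three compartments in a row along y, the middle one empty (origin under its centre)
- float_centre (a point): bystander: cork float, 98 mm tall, standing in another tube (point 45 mm above its foot)
- vial_centre (a point): bystander: white capped vial, 86 mm tall, standing in another tube (point half-way up)
- needle_centre (a point): bystander: baiting needle in the stand, round wooden knob 22 mm across, 18 mm high (point in the knob)
- pyramid: bystander: stepped pyramid lead 34 mm square in an end compartment of the tray (origin under its base)
- disc_lead: bystander: disc lead 42 mm across in the other end compartment (origin under its base)
- lure_a: bystander: 110 mm plug lure lying on the table (origin under it)
- lure_b: bystander: 90 mm plug lure lying on the table (origin under it)
- pliers: bystander: long-nose pliers lying on the table, 175 mm long (origin under the pivot)
- reel: bystander: spinning reel lying on the table, about 110 mm tall (origin under it)
- spool: bystander: line spool 66 mm across, 26 mm high (origin under it)
Mind the look-alikes: they are no part of the job. What is meant by the picker is not yellow, and is the larger of those in its own colour.

How it is judged:
On the way, in this order (a step that is already met when the one before it is completed fails the run):
1. the picker is lifted out of its stand (z of picker in the frame of slot above 0.05 m), for 0.1 s.
2. the lead hangs on the picker, clear above the rack (height (world z) of lead above 0.132 m and contact force between picker and lead above 0.8 N and contact force between lead and rack below 0.3 N), for 0.2 s.
3. the lead stands in the middle compartment of the tray (x of lead_centre in the frame of tray_middle between -0.03 and 0.03 m and y of lead_centre in the frame of tray_middle between -0.02 and 0.02 m and z of lead_centre in the frame of tray_middle below 0.021 m and angle between lead's own z axis and vertical below 0.15 rad and linear speed of lead below 0.03 m/s), for 0.2 s.
At the end, for the whole second after the job is handed in: The bell lead stands at rest on the floor of the tray's middle compartment (tilt under 0.15 rad, axis within 30 mm in x and 20 mm in y of its centre); the picker hangs at rest in its slot, tilt under 0.12 rad, axis within 14 mm of the slot point, collar within 5 mm of the stand's top (all of step 3 and horizontal distance between picker and slot below 0.014 m and z of picker in the frame of slot between -0.005 and 0.005 m and angle between picker's own z axis and vertical below 0.12 rad and linear speed of picker below 0.03 m/s); the robot touches nothing.
It fails at once if the picker or the robot is forced against the rod rack (over 15 N) (contact force between any of picker, the arm, the fingers and rack above 15 N).
It fails at once if the picker pushes or pulls the lead with over 25 N (contact force between picker and lead above 25 N).
It fails at once if the lead is dropped or banged into the tray (over 22 N) (contact force between lead and tray above 22 N).
It fails at once if the fingers take hold of the lead instead of the picker (contact force between the fingers and lead above 1 N).
It fails at once if a bystander is moved by over 40 mm (distance of any of float_centre, vial_centre, needle_centre, pyramid, disc_lead, lure_a, lure_b, pliers, reel, spool from where it was at the start of the episode above 0.04 m).
It also fails if it takes over 72 s, if anything falls off the work surface, if the arm or the gripper's body presses on something with over 40 N, if the wrist force passes 120 N, or if a joint passes its speed limit or range.

## Robot

A 6-joint arm with a two-finger parallel gripper is mounted at the origin on the work surface. World frame = base frame: x ahead of the robot, y to its left, z up, the work surface at z = 0. Lengths are in m, angles in rad, forces in N, time in s.
With the tool pointing down it reaches from about 0.3 to 0.825 m from the base axis. Payload 5.4 kg.
Tool frame: the origin (TCP) lies on the mounting face of the last link; the fingertips stand 190 mm ahead of it and the grasp point (between the pads) lies 171 mm ahead of it; z points along the fingers, y is the direction in which the jaws open and shut (so a half turn about z gives the same grasp; the last joint's range is limited). The gripper opens to 92 mm and grips with 3 to 60 N. Pads are 20 mm wide; open, the fingers measure 128 mm over their backs; the gripper's body (75 mm by 189 mm) begins 69 mm behind the grasp point.
Start: joints at [0.921, 0.158, 1.597, -0, 1.386, -0.21], TCP at [0.245, 0.52, 0.405] pointing down, gripper open.
Joint ranges: [-2.91, 2.91], [-0.94, 2.29], [0.18, 2.7], [-1.29, 4.43], [0.17, 2.64], [-3, 3]. Speed limits (rad/s): [2.57, 2.57, 3.14, 3.14, 3.14, 3.14].

## Interface

Orientations are given as a unit quaternion [w, x, y, z].
In Python, from rig import r, cams gives the robot as it stands. The module is installed in compiled form; this text tells all that it offers. Calls block until the motion is done:
- r.reach(position, orientation): joint-space move of the TCP to a pose.
- r.servo_line(position, rate=0.15, frame=None, until_force=None): straight line of the TCP; frame=None keeps the orientation; rate is the mean speed in m/s. With until_force (N) it stops when the force on the tool has changed by that much, and returns True; else False.
- r.movej(angles): joint-space move.
- r.ungrasp() and r.gripper_close(force=None): open the fingers fully, or close them until they stop; force is the grip in N (None keeps the last).
- r.sleep(seconds).
- r.solve_ik(position, orientation): joint angles nearest the present ones, or None.
- r.read_state(): the state.
- cams.capture(name): name is "side" or "top"; returns a dict with "frame" (400x640x3 uint8, blue, green, red), "z_map" (400x640 float32, m along the optical axis (not along the pixel's ray), 0 where there is no reading), "camera_matrix" (3x3 intrinsics, pixels), "xyz" and "rotation" of the camera in the world. Camera axes: x right, y down, z forward; pixel columns grow to the right and rows downward; lengths in m; the calibration is good to about 2 mm. A picture is of the moment at which its call begins.
A pose or a line that the arm cannot do raises r.Unreachable and nothing moves.
- r.close_job(): hands the job in, once; it reports no verdict.
The state is a dict: "time_s": time; "joint_positions": joint angles; "joint_velocities": joint speeds; "tau": joint torques, N m; "position": TCP position; "tcp_rot": TCP orientation; "ft_force": force on the tool from outside, world axes, zero at the start; "torque": the same for the moment, N m; "width": finger opening in m.
Only numpy, scipy, OpenCV 4.12 (cv2) and the standard library are available. Lean on these libraries where they do the work, as an engineer would, in place of code of your own. Each camera call takes 0.05 s, during which the arm holds its last target.

## Working session

There is one attempt and no reset: what is moved stays moved. The work goes in short steps, each a Python script; the robot and the scene stay as the last script left them, time stands still between calls to the robot, and variables do not carry over. Pictures are saved under pics/ and viewed, and the job is handed in when it is done.

```bash
mkdir -p pics; ls
python3 - <<'E'
from rig import r,cams
import cv2,numpy as np
s=r.read_state();print({k:np.round(v,3).tolist() if not isinstance(v,float) else v for k,v in s.items()})
for n in("side","top"):
    c=cams.capture(n);cv2.imwrite(f"pics/{n}0.png",c["frame"]);np.savez(f"{n}0.npz",**c)
    print(n,c["camera_matrix"],c["xyz"],c["rotation"],(c["z_map"]>0).mean())
E
```

```text
pics
{'time_s': 0.0, 'joint_positions': [0.921, 0.159, 1.598, -0.0, 1.386, -0.21], 'joint_velocities': [-0.0, -0.001, -0.001, -0.0, 0.0, -0.002], 'tau': [0.001, -38.556, -32.212, 0.07, 0.038, -0.0], 'position': [0.245, 0.52, 0.404], 'tcp_rot': [-0.0, 0.218, 0.976, -0.001], 'ft_force': [-0.738, -0.136, -0.722], 'torque': [0.053, 0.035, -0.019], 'width': 0.09172644859101059}
side [[399.00559183   0.         312.17330885]
 [  0.         399.00559183 205.70201283]
 [  0.           0.           1.        ]] [ 0.04275858 -0.95219025  0.6988637 ] [-0.4968445   0.83832084 -0.19406087  0.11271241] 0.99592578125
top [[421.19967667   0.         316.60908747]
 [  0.         421.19967667 204.78134363]
 [  0.           0.           1.        ]] [ 0.32084291 -0.01048231  1.10863036] [-0.06806571  0.71111119 -0.69671139  0.06543073] 0.99594921875
```

View pics/side0.png

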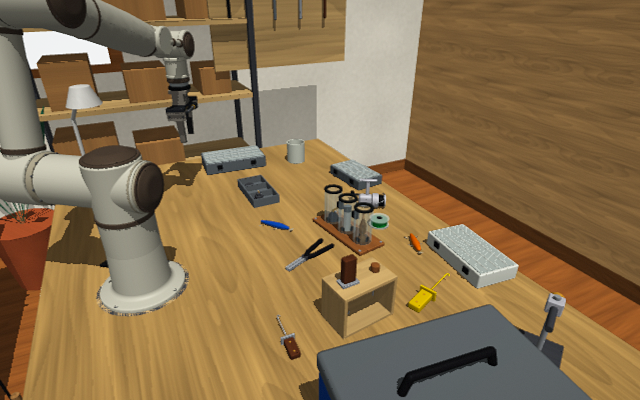

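View pics/top0.png

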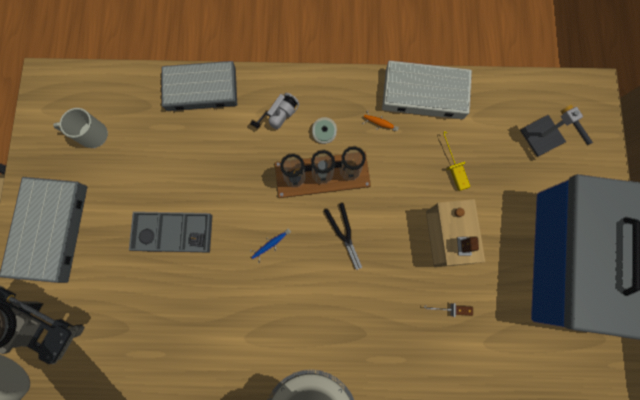

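The side view shows the stand with the brown picker handle at (348,268) and the needle knob at (375,267). The rack tubes stand around (350,205) and the tray is at (258,190). The yellow and the small brown pickers lie on the table as look-alikes. Next I'll zoom in.

```bash
cat > h.py <<'E'
import numpy as np,cv2
from scipy.spatial.transform import Rotation as R
def load(n): return dict(np.load(n))
def Rm(c):
    q=c["rotation"];return R.from_quat([q[1],q[2],q[3],q[0]]).as_matrix()
def ray(c,u,v):
    K=c["camera_matrix"];d=np.array([(u-K[0,2])/K[0,0],(v-K[1,2])/K[1,1],1.]);return Rm(c)@d
def onz(c,u,v,z):
    d=ray(c,u,v);return c["xyz"]+d*(z-c["xyz"][2])/d[2]
def bydepth(c,u,v):
    return c["xyz"]+ray(c,u,v)*c["z_map"][int(v),int(u)]
def cloud(c):
    K=c["camera_matrix"];v,u=np.mgrid[0:400,0:640]
    d=np.stack([(u-K[0,2])/K[0,0],(v-K[1,2])/K[1,1],np.ones_like(u,float)],-1)*c["z_map"][...,None]
    return c["xyz"]+d@Rm(c).T
def proj(c,p):
    q=Rm(c).T@(np.asarray(p)-c["xyz"]);K=c["camera_matrix"];return (K@(q/q[2]))[:2]
def zoom(c,x0,y0,x1,y1,name,s=None):
    im=c["frame"][y0:y1,x0:x1];s=s or min(800//(x1-x0),600//(y1-y0))
    cv2.imwrite("pics/"+name,cv2.resize(im,None,fx=s,fy=s,interpolation=cv2.INTER_CUBIC));print(name,s)
E
python3 - <<'E'
from h import *
s=load("side0.npz");t=load("top0.npz")
zoom(s,300,170,400,245,"s_rack.png");zoom(s,310,240,410,340,"s_stand.png")
zoom(t,265,135,385,205,"t_rack.png");zoom(t,420,190,500,275,"t_stand.png")
zoom(t,120,200,220,265,"t_tray.png")
E
```

```text
s_rack.png 8
s_stand.png 6
t_rack.png 6
t_stand.png 7
t_tray.png 8
```

```bash
cd pics; python3 -c "
import cv2,numpy as np
def g(a,b,n):
    A=cv2.imread(a);B=cv2.imread(b);A=cv2.resize(A,(400,int(A.shape[0]*400/A.shape[1])));B=cv2.resize(B,(400,int(B.shape[0]*400/B.shape[1])))
    h=max(len(A),len(B));o=np.zeros((h,800,3),np.uint8);o[:len(A),:400]=A;o[:len(B),400:]=B;cv2.imwrite(n,o)
g('s_stand.png','t_stand.png','c1.png')
"
```

```text
(no output)
```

View pics/s_rack.png

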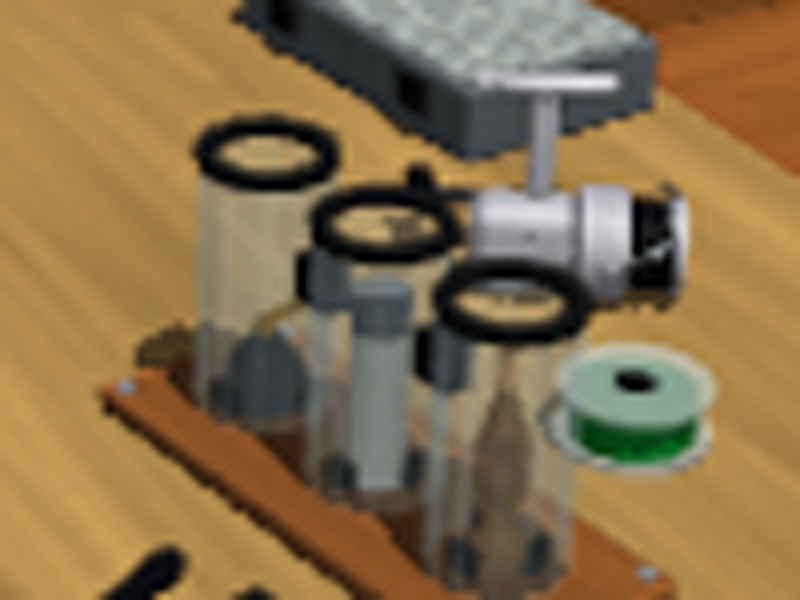

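View pics/t_rack.png

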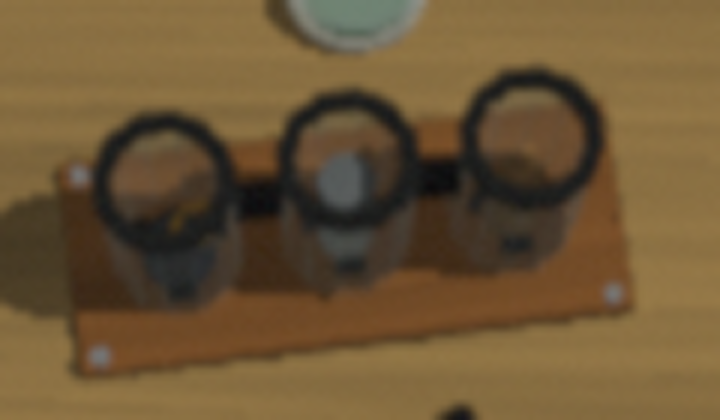

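View pics/c1.png

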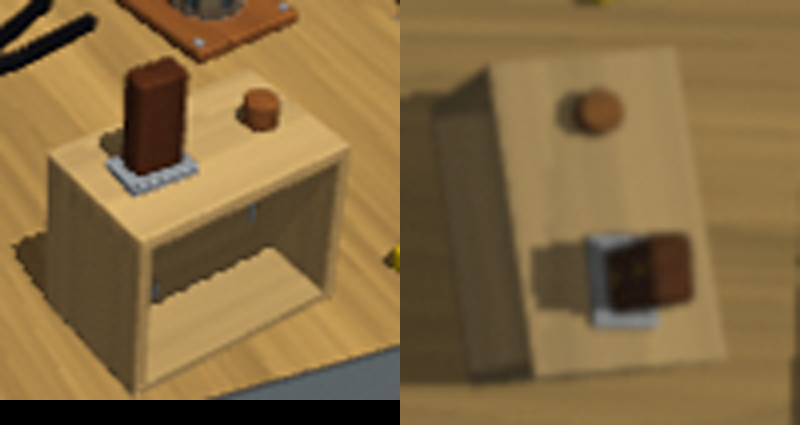

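View pics/t_tray.png

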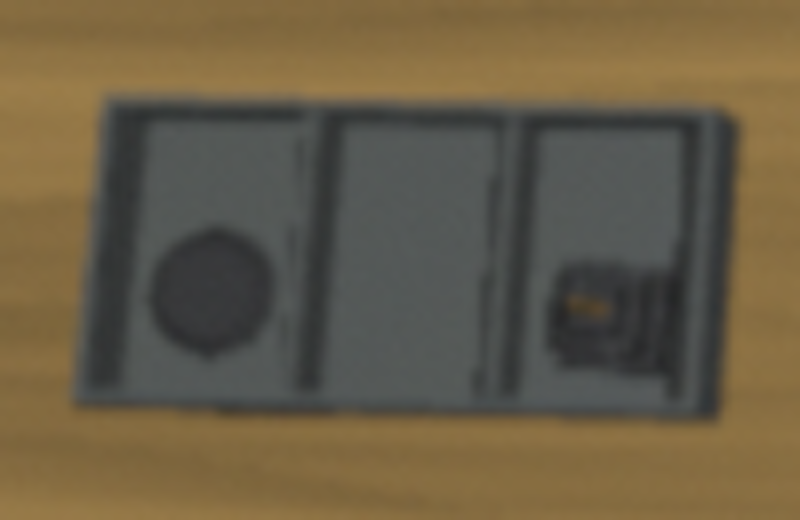

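The lead is in the left-most tube in the top view (+y end, tube2). Its brass link shows at side (334,210) and top (295,171). The vial stands in the middle tube and the float in the other. In the stand view, the picker's collar and handle are clearly separate from the needle knob. Measuring now.

Run:
```python
from h import *
s=load("side0.npz");t=load("top0.npz")
def rect(P): 
    r=cv2.minAreaRect((P[:,:2]*1000).astype(np.float32)); return np.round(r[0],1),np.round(r[1],1),round(r[2],1)
for n,c in(("side",s),("top",t)):
    C=cloud(c);X,Y,Z=C[...,0],C[...,1],C[...,2]
    print(n)
    # stand
    approx=onz(t,460,232,.115); near=(abs(X-approx[0])<.12)&(abs(Y-approx[1])<.1)
    m=near&(abs(Z-.115)<.004); print(" stand",rect(C[m]),np.median(Z[m]),m.sum())
    m=near&(Z>.178)&(Z<.195); print(" handletop",rect(C[m]),np.median(Z[m]),m.sum())
    m=near&(Z>.135)&(Z<.195)&(abs(X-approx[0]+0.02)<.2); print(" handle",rect(C[m]),C[m].mean(0))
    m=near&(Z>.125)&(Z<.14); print(" knob?",rect(C[m]),m.sum())
    # tray rims
    a=onz(t,171,232,.032);near=(abs(X-a[0])<.09)&(abs(Y-a[1])<.14)
    m=near&(abs(Z-.032)<.004);print(" tray",rect(C[m]),m.sum())
    # board
    a=onz(t,322,174,.012);near=(abs(X-a[0])<.1)&(abs(Y-a[1])<.16)
    m=near&(abs(Z-.012)<.003);print(" board",rect(C[m]),m.sum())
    m=near&(abs(Z-.130)<.005);print(" rings",rect(C[m]),m.sum())
    # dark rings
    f=c["frame"].max(2)
    m=(near&(abs(Z-.130)<.008)&(f<75)).astype(np.uint8)
    k,l,st,ce=cv2.connectedComponentsWithStats(m)
    for i in range(1,k):
        if st[i,4]>60:
            v,u=np.nonzero(l==i);cnt=np.stack([u,v],1)
            hull=cv2.convexHull(cnt.astype(np.int32));e=cv2.fitEllipse(hull)
            print("  ring",st[i],e[0],onz(c,*e[0],.13),rect(C[l==i]))
```

```text
side
 stand (array([ 454.9, -348.5]), array([153. ,  92.9]), 6.6) 0.1158407058110198 1348
 handletop (array([ 420. , -354.4]), array([21.2, 30.2]), 87.3) 0.18456756145331166 111
 handle (array([ 455. , -353.3]), array([103.,  22.]), 1.2) [ 0.4182159  -0.35874982  0.16443465]
 knob? (array([ 457.3, -350.5]), array([106.1,  23.7]), 9.8) 143
 tray (array([451.7, 373.9]), array([102.2, 208.6]), 0.0) 211
 board (array([615.7, -28.1]), array([248.3, 188.8]), 74.3) 606
 rings (array([616.8, -18.5]), array([ 61.8, 209.7]), 9.0) 356
  ring [325 185  17   9  86] (333.0032958984375, 188.9403533935547) [0.60326314 0.05243122 0.13      ] (array([604.4,  54.4]), array([57.1, 51.6]), 62.3)
  ring [339 193  19  10 109] (347.75933837890625, 197.84999084472656) [ 0.61437321 -0.02189987  0.13      ] (array([616.8, -19.4]), array([60. , 55.4]), 41.2)
  ring [354 202  21  12 122] (363.65252685546875, 207.41976928710938) [ 0.62541571 -0.09506439  0.13      ] (array([628.7, -92.1]), array([59.9, 57.2]), 43.5)
top
 stand (array([ 454.2, -347.4]), array([150.9,  92. ]), 7.1) 0.11528150461025272 1942
 handlet
[... 203 characters left out ...]
344.4]), array([105.7,  21.9]), 3.5) 106
 tray (array([451.2, 374.1]), array([201.7, 100.6]), 90.0) 493
 board (array([587. , -20.9]), array([158.7, 249.3]), 8.0) 1352
 rings (array([616.4, -17.3]), array([ 58.3, 208.2]), 8.1) 699
  ring [342 147  24  23 216] (353.1474914550781, 157.74830627441406) [ 0.62556968 -0.0907747   0.13      ] (array([625.8, -91.6]), array([55.2, 55.7]), 0.6)
  ring [311 150  24  24 215] (322.5130615234375, 161.46897888183594) [ 0.61474446 -0.01691968  0.13      ] (array([615.2, -17.1]), array([56.3, 55.2]), 69.9)
  ring [280 154  24  23 221] (291.74822998046875, 165.06288146972656) [0.60426383 0.0570251  0.13      ] (array([604.9,  57.7]), array([56. , 55.6]), 1.6)
```

```bash
python3 - <<'E'
from h import *
s=load("side0.npz");t=load("top0.npz")
zoom(s,318,180,346,226,"s_lead.png",13);zoom(t,276,150,310,190,"t_lead.png",14)
ax=np.array([.6045,.0555])
for n,c,bx in(("side",s,(318,195,346,226)),("top",t,(276,150,310,190))):
    f=c["frame"].astype(int);b,g,r=f[...,0],f[...,1],f[...,2]
    hsv=cv2.cvtColor(c["frame"],cv2.COLOR_BGR2HSV)
    print(n,"axis proj z=.012,.044,.0485",[np.round(proj(c,[*ax,z]),1) for z in(.012,.044,.0485,.063)])
    for a in range(0,360,30):
        th=np.radians(a);print(a,np.round(proj(c,[ax[0]+.02*np.cos(th),ax[1]+.02*np.sin(th),.063]),1),end=' ')
    print()
    for v in range(int(proj(c,[*ax,.0485])[1])-9,int(proj(c,[*ax,.0485])[1])+6):
        u0=int(proj(c,[*ax,.0485])[0])
        print(v,[f"{hsv[v,u][0]},{hsv[v,u][1]},{hsv[v,u][2]}" for u in range(u0-8,u0+10)])
E
cd pics; python3 -c "
import cv2,numpy as np
a=cv2.imread('s_lead.png');b=cv2.imread('t_lead.png');o=np.zeros((600,800,3),np.uint8);a=a[:600,:364];o[:len(a),:a.shape[1]]=a;b=cv2.resize(b,(430,506));o[:506,370:]=b;cv2.imwrite('c2.png',o)"
```

```text
s_lead.png 13
t_lead.png 14
side axis proj z=.012,.044,.0485 [array([332.1, 220. ]), array([332.3, 211.7]), array([332.4, 210.6]), array([332.5, 206.7])]
0 [337.8 205.4] 30 [335.6 204.3] 60 [332.6 203.8] 90 [329.6 204.1] 120 [327.3 205.1] 150 [326.4 206.5] 180 [327.1 208. ] 210 [329.2 209.2] 240 [332.3 209.7] 270 [335.4 209.4] 300 [337.7 208.4] 330 [338.5 206.9] 
201 ['19,109,150', '22,59,138', '22,68,138', '21,70,149', '21,69,158', '21,77,159', '22,70,156', '21,77,163', '22,69,166', '21,74,170', '21,68,164', '20,72,162', '21,68,143', '19,86,89', '20,40,58', '94,30,60', '98,35,58', '75,32,16']
202 ['18,109,148', '23,60,137', '21,70,138', '20,71,148', '20,67,159', '20,80,159', '22,70,157', '21,73,158', '22,68,162', '22,73,167', '22,69,167', '21,78,167', '23,66,131', '150,17,15', '100,59,26', '98,33,62', '99,38,68', '100,28,55']
203 ['18,110,146', '22,59,135', '22,69,134', '21,67,144', '20,67,156', '20,81,158', '21,72,159', '22,74,158', '22,63,158', '23,69,163', '23,68,164', '21,76,168', '22,64,132', '120,255,2', '90,38,27', '97,35,65', '98,30,67', '94,27,65']
204 ['19,109,147', '21,59
[... 5838 characters left out ...]
, '16,50,56', '18,62,62', '15,83,68', '16,93,71']
176 ['16,77,56', '14,72,46', '10,41,37', '30,18,29', '0,0,29', '75,18,29', '0,0,29', '90,9,29', '75,16,31', '90,8,31', '90,8,34', '0,0,39', '30,17,45', '20,16,48', '18,25,51', '16,69,63', '15,93,71', '15,92,72']
177 ['15,84,67', '15,94,60', '14,68,49', '10,20,39', '98,28,37', '90,7,38', '90,7,35', '80,21,37', '90,7,39', '75,13,40', '90,6,42', '120,6,44', '105,11,45', '90,17,45', '30,5,47', '12,67,65', '14,85,69', '14,91,70']
178 ['14,91,70', '15,94,65', '14,76,57', '30,17,44', '80,18,43', '80,17,45', '80,18,43', '105,12,42', '90,6,43', '75,12,44', '90,6,44', '100,16,48', '113,21,48', '105,22,46', '8,21,49', '14,69,63', '14,86,68', '16,91,70']
```

View pics/c2.png

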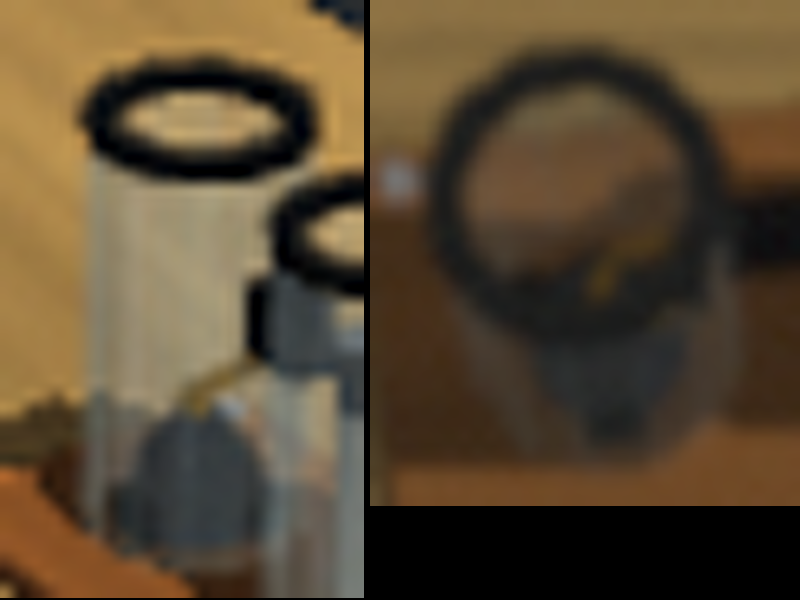

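The top view shows the brass link rising from the stem at (294,172) towards (299,168). The side view shows it nearly edge-on, from (332.5,211) to (337,207.5), so it lies folded towards roughly -y. I'll triangulate it, using the ring centre as a common reference for both cameras.

Run:
```python
from h import *
s=load("side0.npz");t=load("top0.npz")
ax=np.array([.6045,.0555])
# shift cameras so that each ring centre lands on ax
rs=np.array([.6033,.0524]);rt=np.array([.6043,.0570])
s["xyz"]=s["xyz"].copy();s["xyz"][:2]+=ax-rs;t["xyz"]=t["xyz"].copy();t["xyz"][:2]+=ax-rt
for ps in [(332.7,210.7),(334,209.2),(335,208.5),(336,208),(337,207.6)]:
    for pt in [(294,172),(294.5,170.5),(295.5,169.5),(297,168.8),(298.5,168.4)]:
        d1=ray(s,*ps);d2=ray(t,*pt)
        d1/=np.linalg.norm(d1);d2/=np.linalg.norm(d2)
        A=np.stack([d1,-d2],1);k=np.linalg.lstsq(A,t["xyz"]-s["xyz"],rcond=None)[0]
        a=s["xyz"]+d1*k[0];b=t["xyz"]+d2*k[1];m=(a+b)/2;q=m[:2]-ax
        print(ps,pt,"gap %.1f"%(1e3*np.linalg.norm(a-b)),"rho %.1f az %.0f z %.1f"%(1e3*np.hypot(*q),np.degrees(np.arctan2(q[1],q[0])),1e3*m[2]))
# knob & picker axis
for n,c in(("side",load("side0.npz")),("top",load("top0.npz"))):
    C=cloud(c);X,Y,Z=[C[...,i] for i in range(3)]
    k=(abs(X-.497)<.03)&(abs(Y+.342)<.03)&(Z>.122)&(Z<.16)
    hsv=cv2.cvtColor(c["frame"],cv2.COLOR_BGR2HSV)
    v,u=np.nonzero(k);print(n,"knob",C[k].mean(0),C[k].max(0),C[k].min(0),k.sum())
    zt=C[k][:,2].max();kk=k&(Z>zt-.003);print(" knob top",cv2.minEnclosingCircle((C[kk][:,:2]*1000).astype(np.float32)),zt)
    k=(abs(X-.42)<.04)&(abs(Y+.353)<.03)&(Z>.1815)&(Z<.19)
    print(" handle",cv2.minAreaRect((C[k][:,:2]*1000).astype(np.float32)),C[k].mean(0))
    k=(abs(X-.42)<.04)&(abs(Y+.353)<.03)&(Z>.1185)&(Z<.1235)
    print(" collar",cv2.minAreaRect((C[k][:,:2]*1000).astype(np.float32)),k.sum())
```

```text
(332.7, 210.7) (294, 172) gap 3.9 rho 2.8 az -4 z 49.7
(332.7, 210.7) (294.5, 170.5) gap 8.0 rho 4.8 az -8 z 50.1
(332.7, 210.7) (295.5, 169.5) gap 11.3 rho 6.1 az -26 z 51.4
(332.7, 210.7) (297, 168.8) gap 14.5 rho 8.1 az -49 z 53.6
(332.7, 210.7) (298.5, 168.4) gap 16.9 rho 10.8 az -65 z 56.0
(334, 209.2) (294, 172) gap 1.5 rho 4.2 az -21 z 55.1
(334, 209.2) (294.5, 170.5) gap 2.6 rho 6.2 az -18 z 55.4
(334, 209.2) (295.5, 169.5) gap 6.0 rho 7.7 az -31 z 56.6
(334, 209.2) (297, 168.8) gap 9.1 rho 9.8 az -49 z 58.9
(334, 209.2) (298.5, 168.4) gap 11.5 rho 12.3 az -62 z 61.1
(335, 208.5) (294, 172) gap 5.2 rho 5.6 az -24 z 57.3
(335, 208.5) (294.5, 170.5) gap 1.1 rho 7.6 az -21 z 57.6
(335, 208.5) (295.5, 169.5) gap 2.2 rho 9.1 az -31 z 58.9
(335, 208.5) (297, 168.8) gap 5.4 rho 11.1 az -47 z 61.0
(335, 208.5) (298.5, 168.4) gap 7.8 rho 13.6 az -59 z 63.3
(336, 208) (294, 172) gap 8.8 rho 7.1 az -25 z 58.8
(336, 208) (294.5, 170.5) gap 4.7 rho 9.1 az -22 z 59.1
(336, 208) (295.5, 169.5) gap 1.3 rho 10.6 az -31 z 60.3
(336, 208) (297, 168.8) gap 1.8 rho 12.6 az -45 z 62.4
(336, 208) (
[... 587 characters left out ...]
67974853515625), (20.945194244384766, 30.147443771362305), 85.34918212890625) [ 0.41907577 -0.35548     0.18495352]
 collar ((415.4991455078125, -355.0306396484375), (40.03934097290039, 48.74565887451172), 36.31159210205078) 96
top knob [ 0.49786873 -0.34058392  0.13189755] [ 0.50898036 -0.33079437  0.13637469] [ 0.48755831 -0.35257634  0.12248254] 78
 knob top ((498.2742919921875, -341.4872741699219), 9.603145599365234) 0.1363746914509557
 handle ((419.442626953125, -351.7635803222656), (31.73577117919922, 18.81522560119629), 4.87207555770874) [ 0.41979779 -0.35121321  0.18495283]
 collar ((419.380126953125, -354.8443603515625), (59.28643035888672, 74.01588439941406), 84.06737518310547) 101
```

Matched points put the visible arm of the link along azimuth of about -75° (±12°), with the closed end at about 20 mm radius. The picker axis is at about (0.420,-0.353) with yaw of about 7.3°. The knob is 79 mm away, against 80 mm expected. Next I'll check IK for both grasp variants.

```bash
cat >> h.py <<'E'
G=.171
def quat(phi): return [0.,float(np.cos(phi/2)),float(np.sin(phi/2)),0.]
E
python3 - <<'E'
from h import *
from rig import r
for off in (0,180):
    for nm,p,psi in(("stand",(.42,-.353,.157),7.3),("standhi",(.42,-.353,.31),7.3),("tube",(.6045,.0555,.185),-72),("tubehi",(.6045,.0555,.345),-72),("tubehi_unrot",(.6045,.0555,.345),7.3),("tray",(.451,.374,.2),-72),("trayhi",(.451,.374,.345),-72),("tray",(.451,.374,.2),7.3)):
        q=r.solve_ik([p[0],p[1],p[2]+G],quat(np.radians(psi+off)))
        print(off,nm,None if q is None else np.round(q,2))
E
```

```text
0 stand [-0.92  0.16  1.75 -0.    1.23  0.52]
0 standhi [-0.92  0.05  1.57 -0.    1.53  0.52]
0 tube [-0.11  0.28  1.55 -0.    1.31  2.72]
0 tubehi [-0.11  0.19  1.34 -0.    1.61  2.72]
0 tubehi_unrot [-0.11  0.19  1.34 -0.    1.61  1.34]
0 tray [ 0.49  0.21  1.6  -0.    1.33 -2.97]
0 trayhi [ 0.49  0.14  1.4  -0.    1.6  -2.97]
0 tray [ 0.49  0.21  1.6  -0.    1.33  1.93]
180 stand [-0.92  0.16  1.75 -0.    1.23 -2.62]
180 standhi [-0.92  0.05  1.57 -0.    1.53 -2.62]
180 tube [-0.11  0.28  1.55 -0.    1.31 -0.42]
180 tubehi [-0.11  0.19  1.34 -0.    1.61 -0.42]
180 tubehi_unrot [-0.11  0.19  1.34 -0.    1.61 -1.81]
180 tray [ 0.49  0.21  1.6  -0.    1.33  0.17]
180 trayhi [ 0.49  0.14  1.4  -0.    1.6   0.17]
180 tray [ 0.49  0.21  1.6  -0.    1.33 -1.21]
```

```bash
cat >> h.py <<'E'
def Q(psi): return quat(np.radians(psi+180))
def st(r,m=""):
    s=r.read_state();print(m,"t %.2f"%s["time_s"],"p",np.round(s["position"],4),"F",np.round(s["ft_force"],2),"w %.4f"%s["width"])
    return s
E
python3 - <<'E'
from h import *
from rig import r,cams
PX,PY=.4198,-.353
r.reach([PX,PY,.157+G+.10],Q(7.3));st(r,"above")
r.servo_line([PX,PY,.157+G],rate=.12);st(r,"down")
r.gripper_close(force=40);st(r,"grip")
c=cams.capture("side");zoom(c,310,220,410,340,"s1.png",5);np.savez("side1.npz",**c)
c=cams.capture("top");zoom(c,420,190,500,275,"t1.png",7);np.savez("top1.npz",**c)
E
```

```text
above t 3.22 p [ 0.4201 -0.3525  0.428 ] F [ 0.34  0.08 -0.2 ] w 0.0919
down t 4.20 p [ 0.4201 -0.3533  0.329 ] F [-0.56  0.21  0.02] w 0.0919
grip t 5.28 p [ 0.4198 -0.353   0.328 ] F [-0.76  0.39 -0.3 ] w 0.0198
s1.png 5
t1.png 7
```

View pics/s1.png

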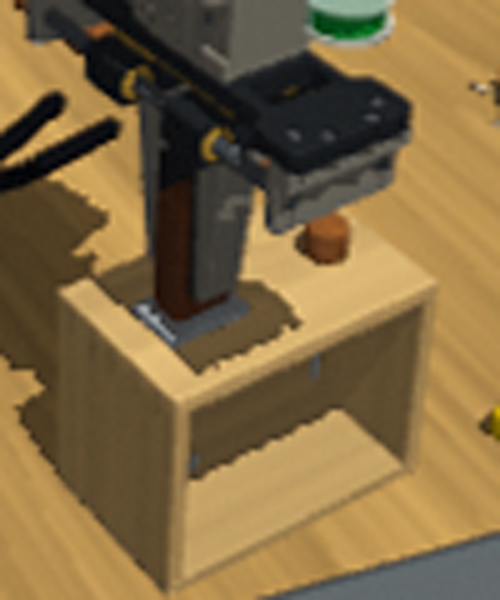

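The fingers hold the handle across its 20 mm thickness (width 19.8 mm), clear of the knob. Lifting now, then checking the hook position at a hold pose.

Run:
```python
from h import *
from rig import r,cams
PX,PY=.4198,-.353
r.servo_line([PX,PY,.157+G+.150],rate=.12);st(r,"lift")
Z=.345+G
r.reach([.6045,.0555,Z],Q(-72));st(r,"over tube")
for n in("side","top"):
    c=cams.capture(n);np.savez(n+"2.npz",**c);cv2.imwrite(f"pics/{n}2.png",c["frame"])
    for nm,p in(("handle",[.6045,.0555,.345]),("collar",[.6045,.0555,.303]),("hook",[.6045,.0555,.208])):print(n,nm,np.round(proj(c,p),1))
s=load("side2.npz");zoom(s,290,120,380,240,"s2.png",5)
```

```text
lift t 6.78 p [ 0.4197 -0.3529  0.4769] F [ 0.04  0.64 -1.32] w 0.0196
over tube t 8.68 p [0.6045 0.0549 0.5158] F [ 0.27  0.55 -2.1 ] w 0.0199
side handle [334.4 123.2]
side collar [334.1 136.9]
side hook [333.4 166.1]
top handle [285.8 133.3]
top collar [287.4 140.8]
top hook [290.3 155.1]
s2.png 5
```

View pics/s2.png

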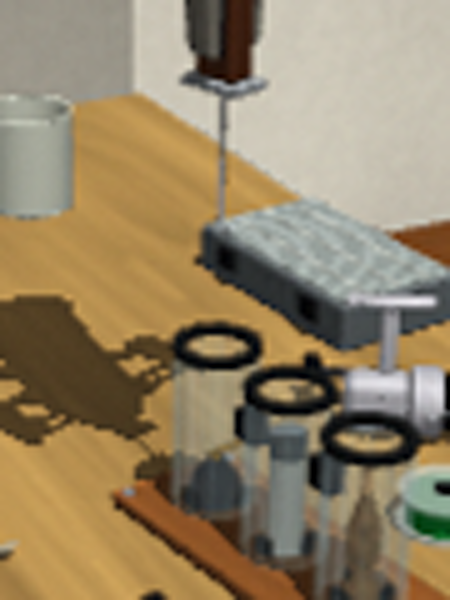

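View pics/top2.png

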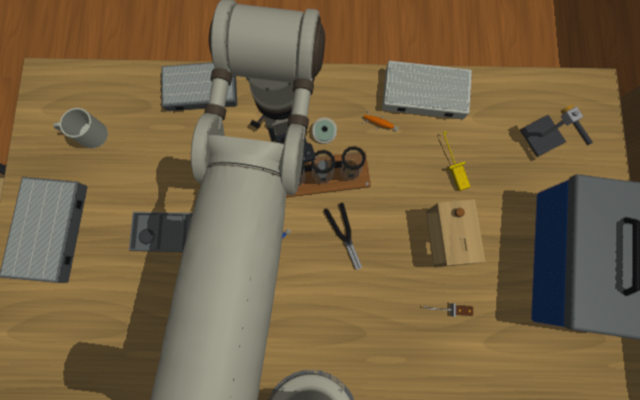

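The picker hangs free above tube2, with the shank at side u≈334.4 and the ring centre at u≈333. The empty slot is now visible in the top view at (465,242). I'll measure the shank and slot to sub-pixel precision.

Run:
```python
from h import *
s=load("side2.npz");t=load("top2.npz");s0=load("side0.npz")
g=s["frame"].astype(int).sum(2); g0=s0["frame"].astype(int).sum(2)
for v in range(138,170,2):
    print(v,(g[v,328:344]).tolist(), "|",np.round(s["z_map"][v,331:338],2).tolist())
C=cloud(t)
z=t["frame"][225:262,450:485].astype(int).sum(2)
zoom(t,445,220,490,262,"t_slot.png",14)
```

```text
138 [580, 573, 515, 436, 410, 259, 273, 296, 274, 316, 352, 357, 404, 446, 577, 594] | [3.140000104904175, 3.140000104904175, 1.190000057220459, 1.1799999475479126, 1.1799999475479126, 1.1799999475479126, 1.1699999570846558]
140 [590, 587, 585, 589, 604, 539, 333, 454, 585, 580, 575, 592, 590, 594, 591, 583] | [3.1500000953674316, 3.140000104904175, 3.1600000858306885, 1.2000000476837158, 1.2000000476837158, 3.190000057220459, 3.140000104904175]
142 [587, 591, 585, 589, 598, 529, 311, 477, 605, 588, 589, 584, 585, 591, 591, 585] | [3.2100000381469727, 3.1600000858306885, 3.1700000762939453, 1.2100000381469727, 3.200000047683716, 3.1700000762939453, 3.200000047683716]
144 [594, 596, 594, 594, 603, 529, 307, 456, 596, 587, 586, 589, 590, 587, 593, 592] | [3.140000104904175, 3.1700000762939453, 3.1600000858306885, 1.2100000381469727, 3.190000057220459, 3.190000057220459, 3.2100000381469727]
146 [404, 435, 487, 523, 603, 524, 351, 517, 598, 593, 597, 598, 595, 596, 592, 591] | [3.1600000858306885, 3.2100000381469727, 3.190000057220459, 1.2200000286102295, 3.190000057220459, 3.20000004768
[... 1814 characters left out ...]
942779541]
164 [391, 407, 399, 368, 374, 389, 452, 532, 512, 498, 545, 561, 525, 523, 524, 522] | [1.7899999618530273, 1.6799999475479126, 1.690000057220459, 1.2400000095367432, 1.690000057220459, 1.690000057220459, 1.6799999475479126]
166 [367, 345, 231, 153, 219, 313, 307, 305, 428, 490, 494, 523, 524, 509, 466, 448] | [1.690000057220459, 1.6799999475479126, 1.6699999570846558, 1.2400000095367432, 1.2400000095367432, 1.6699999570846558, 1.6699999570846558]
168 [376, 348, 215, 130, 138, 132, 155, 205, 281, 345, 409, 449, 483, 505, 530, 516] | [1.690000057220459, 1.6799999475479126, 1.6699999570846558, 1.659999966621399, 1.6699999570846558, 1.659999966621399, 1.649999976158142]
t_slot.png 14
```

View pics/t_slot.png

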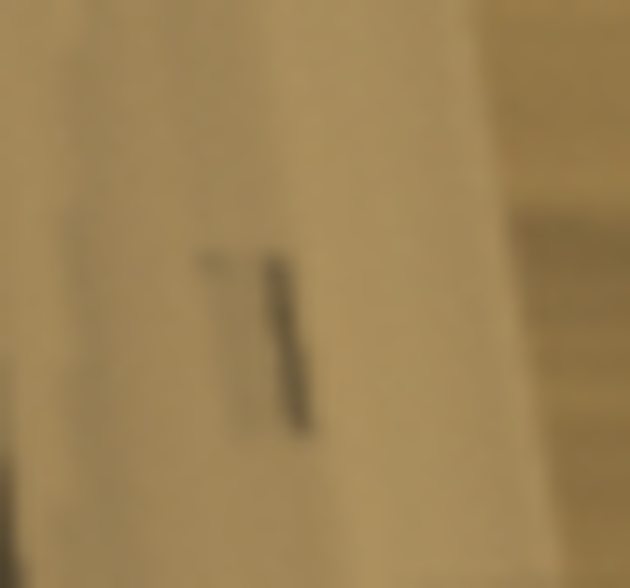

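Run:
```python
from h import *
from rig import r,cams
t=load("top2.npz")
c=onz(t,463.5,244.5,.115);d=np.array([np.cos(np.radians(7.3)),np.sin(np.radians(7.3))])
print("slot centre top",c,"slot pt",c[:2]-.004*d, "ends",onz(t,445+245/14,220+255/14,.115),onz(t,445+272/14,220+432/14,.115))
u=np.array([np.cos(np.radians(-72)),np.sin(np.radians(-72))])
ax=np.array([.6045,.0555]);p=ax-.004*u
hz=.150   # hook bottom height
r.servo_line([*p,hz+.137+G],rate=.1);st(r,"low")
for n in("side",):
    c=cams.capture(n);np.savez(n+"3.npz",**c)
    print("pred shank z .2,.17,.15",[np.round(proj(c,[*p,z]),1) for z in(.23,.2,.17,.15)],"hook",proj(c,[*ax,.15]),"ring",proj(c,[*ax,.13]))
    g=c["frame"].astype(int).sum(2)
    for v in range(160,196): print(v,g[v,322:346].tolist())
    zoom(c,310,150,360,225,"s3.png",8)
```

```text
slot centre top [ 0.42263211 -0.35302279  0.115     ] slot pt [ 0.41866453 -0.35353105] ends [ 0.43746434 -0.35132735  0.115     ] [ 0.40771183 -0.35453336  0.115     ]
low t 9.52 p [0.6034 0.0593 0.4586] F [ 0.17  0.65 -1.35] w 0.0199
pred shank z .2,.17,.15 [array([332.6, 159.1]), array([332.4, 168.1]), array([332.2, 176.8]), array([332.1, 182.5])] hook [333.01704955 182.86197853] ring [332.88483573 188.48492352]
160 [389, 396, 391, 390, 393, 408, 412, 409, 406, 394, 348, 247, 322, 409, 405, 402, 404, 409, 420, 434, 437, 433, 415, 404]
161 [382, 388, 389, 389, 390, 395, 406, 408, 410, 408, 362, 282, 378, 395, 394, 398, 395, 396, 392, 401, 447, 513, 493, 463]
162 [384, 380, 387, 391, 399, 395, 399, 402, 407, 411, 368, 293, 396, 384, 388, 388, 415, 471, 490, 462, 501, 582, 580, 509]
163 [380, 377, 379, 378, 384, 388, 393, 403, 407, 413, 365, 292, 425, 456, 478, 529, 546, 523, 513, 467, 472, 493, 497, 502]
164 [377, 377, 377, 371, 373, 380, 394, 406, 400, 373, 323, 352, 538, 533, 515, 497, 549, 559, 528, 525, 523, 525, 505, 459]
165 [372, 374, 373, 370, 370, 368, 381, 388, 347, 293, 2
[... 3029 characters left out ...]
45, 22, 58, 106, 175, 283, 418, 467, 465, 456, 451, 440, 400, 287, 246, 113, 49, 22, 219, 424, 419, 426]
191 [185, 185, 160, 81, 15, 37, 59, 96, 164, 210, 234, 233, 230, 213, 161, 107, 87, 43, 35, 149, 339, 411, 410, 429]
192 [184, 190, 232, 266, 156, 53, 27, 33, 28, 46, 60, 62, 60, 58, 41, 27, 24, 24, 87, 295, 444, 428, 431, 406]
193 [170, 186, 241, 302, 271, 254, 201, 120, 70, 60, 22, 14, 22, 19, 16, 83, 227, 339, 415, 378, 298, 255, 169, 165]
194 [318, 159, 233, 298, 280, 295, 309, 282, 284, 282, 338, 428, 424, 418, 418, 411, 418, 383, 260, 154, 110, 84, 34, 32]
195 [409, 325, 223, 293, 275, 299, 328, 303, 307, 303, 364, 463, 457, 443, 443, 451, 398, 228, 85, 45, 39, 19, 54, 107]
s3.png 8
```

View pics/s3.png

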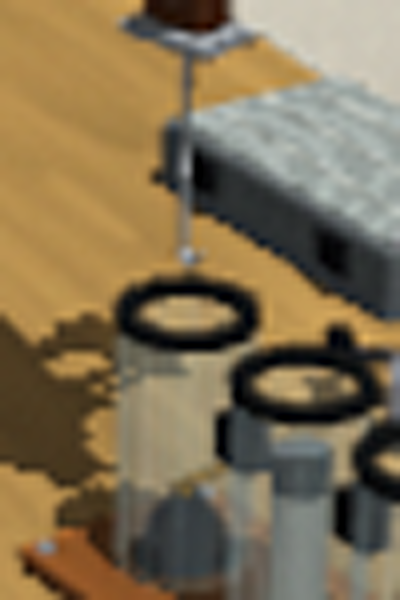

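Shank, hook and ring agree with the kinematics to within about 1 px in this view (hook bottom at (333,182), ring centre at (333,189)). Descending through the loop at 6.5 mm radius with a force guard.

```bash
cat >> h.py <<'E'
AX=np.array([.6045,.0557]);PSI=-72.
def tp(rho,hz,lat=0,psi=PSI,ax=AX):
    a=np.radians(psi);u=np.array([np.cos(a),np.sin(a)]);w=np.array([-u[1],u[0]])
    p=ax+rho*u+lat*w;return [float(p[0]),float(p[1]),hz+.137+G]
E
python3 - <<'E'
from h import *
from rig import r,cams
r.servo_line(tp(.0065,.150),rate=.05);st(r,"pos")
r.servo_line(tp(.0065,.080),rate=.07);st(r,"in mouth")
print(r.servo_line(tp(.0065,.048),rate=.03,until_force=2.0));st(r,"deep")
c=cams.capture("side");np.savez("side4.npz",**c);zoom(c,310,170,360,230,"s4.png",10)
E
```

```text
pos t 9.93 p [0.6067 0.049  0.4582] F [ 0.23 -0.52 -0.5 ] w 0.0198
in mouth t 11.07 p [0.6067 0.0495 0.3887] F [-0.42  0.02 -2.1 ] w 0.0199
False
deep t 12.29 p [0.6066 0.0495 0.3563] F [ 0.44 -0.02 -0.76] w 0.0201
s4.png 10
```

View pics/s4.png

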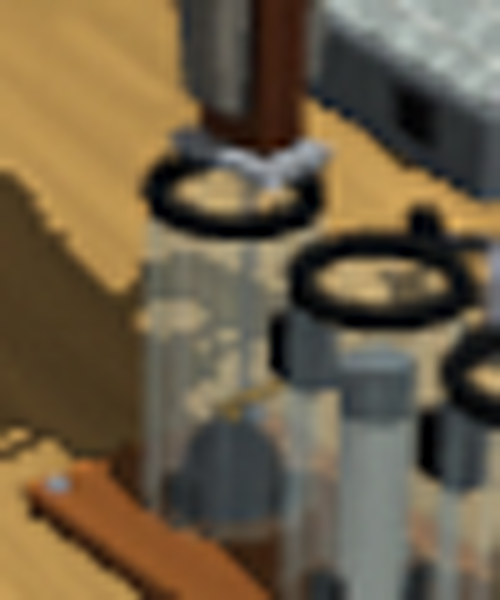

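There was no contact. The shank at u≈334.8 passes behind the near link wire, and the brass line from (332,211) to (338,208) is unmoved. Moving outward, then up.

Run:
```python
from h import *
from rig import r,cams
print(r.servo_line(tp(.0138,.048),rate=.02,until_force=2.5));st(r,"out")
c=cams.capture("side");zoom(c,310,170,360,230,"s5a.png",10)
print(r.servo_line(tp(.0138,.058),rate=.02,until_force=2.5));s=st(r,"up")
c=cams.capture("side");zoom(c,310,170,360,230,"s5.png",10)
```

```text
False
out t 12.86 p [0.6088 0.0425 0.356 ] F [-0.    0.28 -1.38] w 0.0198
s5a.png 10
False
up t 13.56 p [0.6088 0.0426 0.3661] F [-0.04  0.54 -0.92] w 0.0199
s5.png 10
```

View pics/s5a.png

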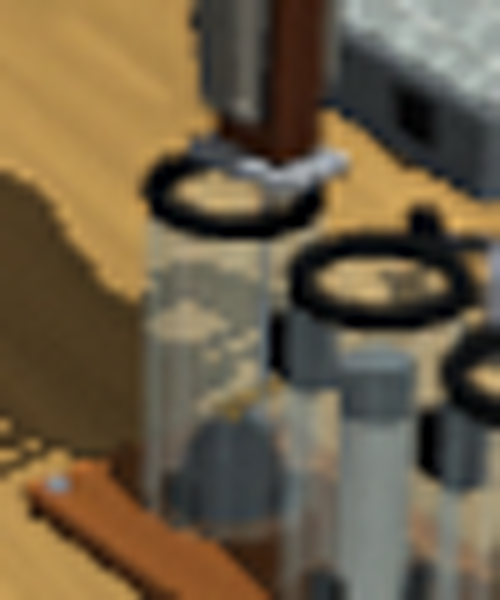

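View pics/s5.png

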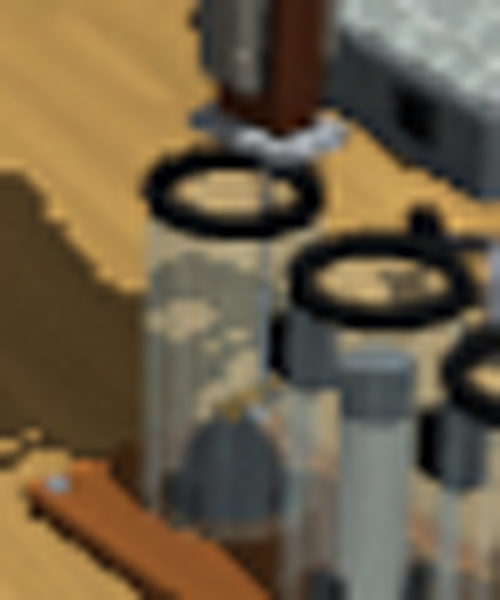

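Still clear, with the hook under the loop's end. Now I'll lift while following the link's arc inward and watch for the load.

Run:
```python
from h import *
from rig import r,cams
r.servo_line(tp(.0135,.0625),rate=.02);st(r,"eng")
for a in(.7,.5,.3,.1,0):
    r.servo_line(tp(.025*np.sin(a)-.0039+ (.001 if a>0 else 0),.048+.025*np.cos(a)-.0032),rate=.02);st(r,a)
c=cams.capture("side");zoom(c,310,170,360,230,"s6.png",10)
```

```text
eng t 13.98 p [0.6085 0.0432 0.3701] F [-0.81  1.38 -3.52] w 0.0199
0.7 t 14.23 p [0.6084 0.0434 0.3716] F [ 0.91  2.78 -4.32] w 0.0198
0.5 t 14.63 p [0.6073 0.0472 0.3747] F [ 0.11  2.54 -4.45] w 0.0196
0.3 t 15.03 p [0.606  0.0514 0.3768] F [ 0.77  1.43 -5.14] w 0.0199
0.1 t 15.43 p [0.6044 0.0561 0.378 ] F [ 0.88  0.58 -4.17] w 0.0197
0 t 15.76 p [0.6033 0.0595 0.3781] F [ 0.98  0.01 -3.06] w 0.0198
s6.png 10
```

View pics/s6.png

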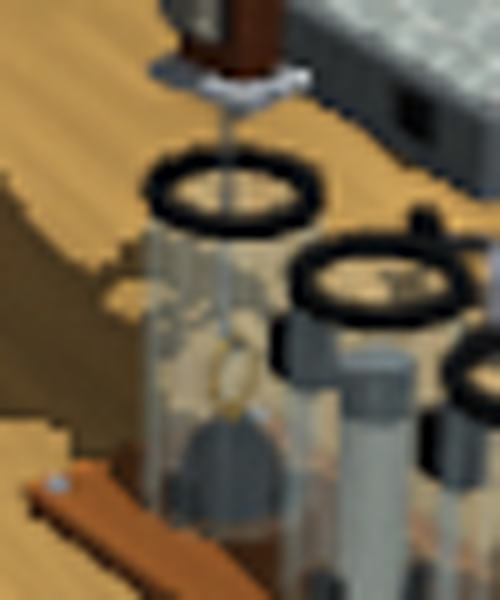

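The link stands upright with the hook through it (loop at (333,207)). Now the steady pull.

Run:
```python
from h import *
from rig import r,cams
z=.0698
for i in range(8):
    z+=.003;r.servo_line(tp(-.0039,z),rate=.015);st(r,"z%.4f"%z)
c=cams.capture("side");zoom(c,310,150,360,225,"s7.png",8)
```

```text
z0.0728 t 16.16 p [0.603  0.0594 0.38  ] F [ 0.09  0.26 -7.32] w 0.0199
z0.0758 t 16.51 p [0.6032 0.0594 0.3838] F [-1.01  0.13 -6.95] w 0.0196
z0.0788 t 16.86 p [0.6033 0.0594 0.3871] F [-0.27  1.23 -7.01] w 0.0201
z0.0818 t 17.21 p [0.6036 0.0593 0.3909] F [ 0.28 -0.48 -3.54] w 0.0196
z0.0848 t 17.56 p [0.6034 0.0593 0.3934] F [-0.24 -0.45 -3.04] w 0.0193
z0.0878 t 17.91 p [0.6033 0.0594 0.396 ] F [ 0.32  0.09 -4.02] w 0.0196
z0.0908 t 18.26 p [0.6033 0.0594 0.399 ] F [-0.54 -0.05 -2.81] w 0.0201
z0.0938 t 18.61 p [0.6033 0.0594 0.402 ] F [-0.   -0.63 -3.86] w 0.0197
s7.png 8
```

View pics/s7.png

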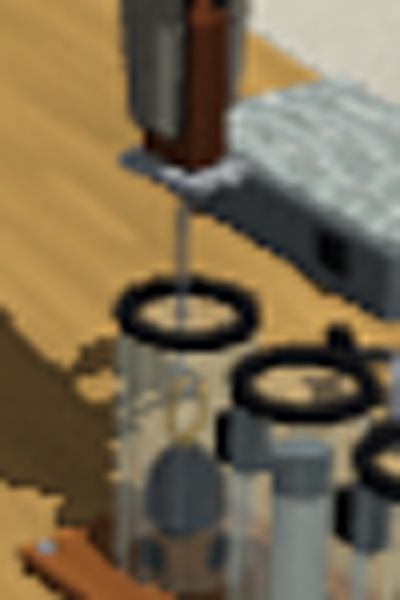

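The lead is free of the pads and hangs in the bore. Continuing up through the mouth.

Run:
```python
from h import *
from rig import r,cams
r.servo_line(tp(-.0039,.150),rate=.05);st(r)
r.servo_line(tp(-.0039,.230),rate=.05);st(r);r.sleep(.3)
c=cams.capture("side");zoom(c,310,110,370,210,"s8.png",6)
```

```text
t 19.93 p [0.6032 0.0594 0.4575] F [-0.14  0.02 -3.24] w 0.0195
 t 21.68 p [0.6033 0.0594 0.5376] F [ 0.09 -0.4  -3.47] w 0.0197
s8.png 6
```

View pics/s8.png

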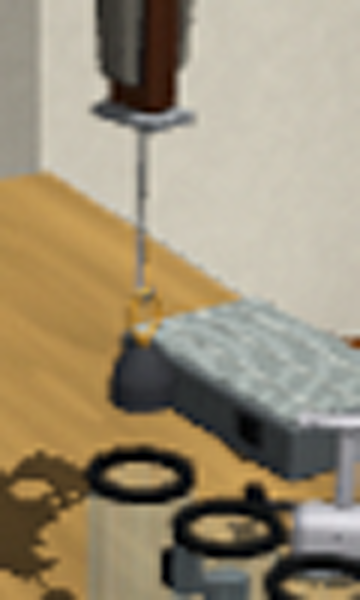

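The lead hangs clear above the rack (base well over the ring), with the link closed on the hook at (333.5,159). Carrying it to the tray.

```bash
cat >> h.py <<'E'
TR=np.array([.4510,.3740])
E
python3 - <<'E'
from h import *
from rig import r,cams
t=load("top0.npz");print("mid comp",onz(t,120+415/8,200+260/8,.004))
r.servo_line(tp(-.0039,.230,ax=TR),rate=.11);st(r);r.sleep(.6)
r.servo_line(tp(-.0039,.085,ax=TR),rate=.07);r.sleep(.5);st(r)
for n in("side","top"):
    c=cams.capture(n);np.savez(n+"9.npz",**c)
    zoom(c,*((225,140,300,215) if n=="side" else (120,190,220,265)),n[0]+"9.png",8)
E
```

```text
mid comp [0.44997624 0.37613377 0.004     ]
 t 25.40 p [0.4499 0.3775 0.538 ] F [-0.43  0.04 -3.35] w 0.0199
 t 28.73 p [0.4498 0.3777 0.393 ] F [ 0.21  1.12 -3.82] w 0.0198
s9.png 8
t9.png 8
```

View pics/s9.png

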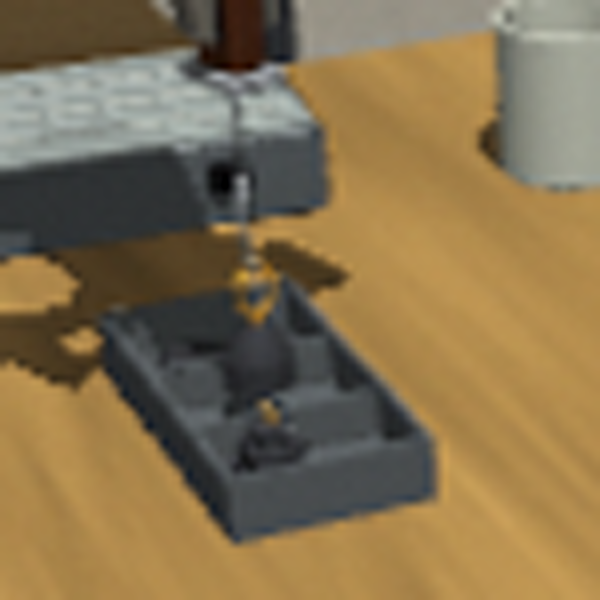

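View pics/t9.png

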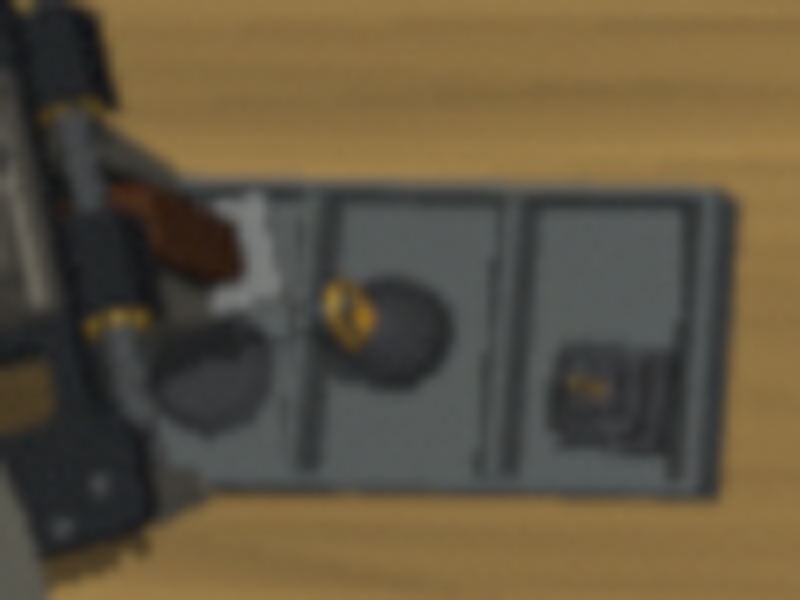

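Both views show the lead hanging just above the middle compartment, near its centre (top (169,232)). Lowering gently.

Run:
```python
from h import *
from rig import r,cams
for z in(.068,.064,.062,.060,.0585):
    r.servo_line(tp(-.0039,z,ax=TR),rate=.015);st(r,z)
r.sleep(.3);st(r)
for n in("side","top"):
    c=cams.capture(n);np.savez(n+"10.npz",**c)
    zoom(c,*((225,140,300,215) if n=="side" else (120,190,220,265)),n[0]+"10.png",8)
```

```text
0.068 t 30.11 p [0.4498 0.3777 0.3762] F [ 0.52  0.07 -3.  ] w 0.0200
0.064 t 30.52 p [0.4497 0.3777 0.3718] F [ 0.28 -0.27 -3.22] w 0.0200
0.062 t 30.81 p [0.4498 0.3777 0.3699] F [-0.35  0.3  -4.04] w 0.0196
0.06 t 31.09 p [0.4499 0.3778 0.3683] F [ 0.24  0.33 -1.  ] w 0.0199
0.0585 t 31.34 p [0.4498 0.3777 0.3665] F [ 0.86  1.09 -1.48] w 0.0202
 t 31.64 p [0.4498 0.3777 0.3665] F [-0.33 -0.15 -0.75] w 0.0196
s10.png 8
t10.png 8
```

View pics/s10.png

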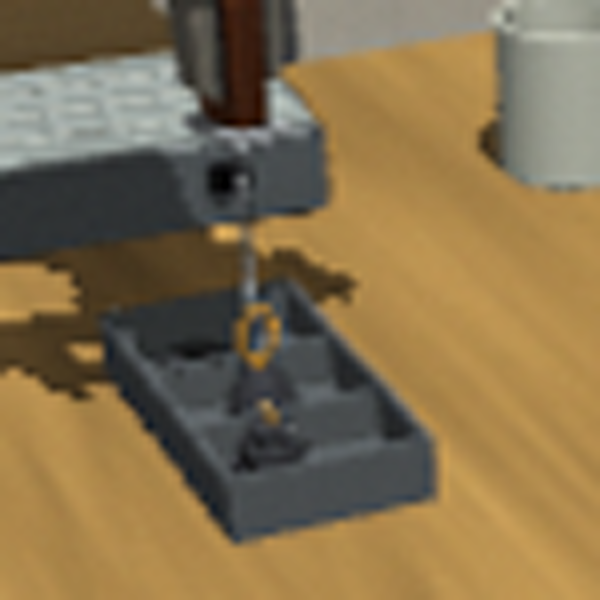

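View pics/t10.png

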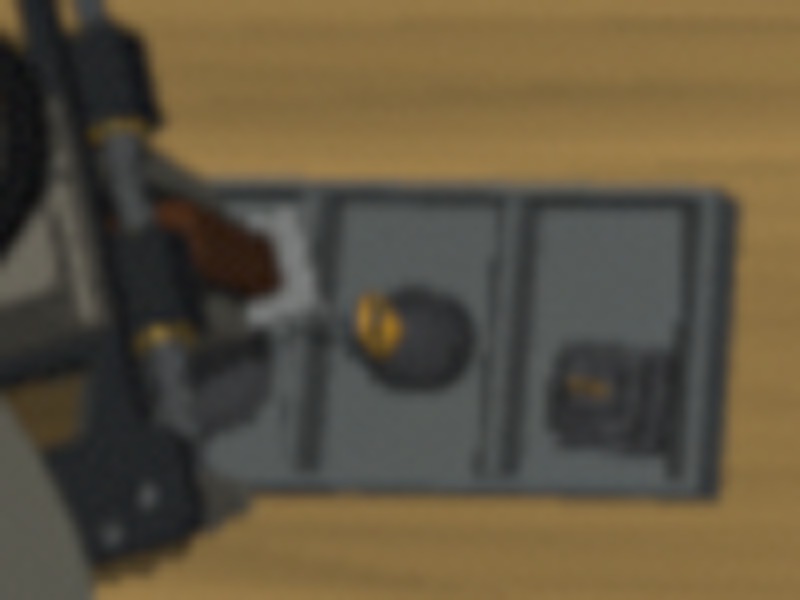

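The lead stands in the compartment: the load came off at a hook height of about 0.061 m and the link is upright. Releasing by the reverse of the catch: fold the link over along the arc first.

Run:
```python
from h import *
from rig import r,cams
for a in(.15,.35,.55,.75,.9):
    r.servo_line(tp(.025*np.sin(a)-.0035,.040+.025*np.cos(a)-.0045,ax=TR),rate=.025);st(r,a)
for n in("side","top"):
    c=cams.capture(n);np.savez(n+"11.npz",**c)
    zoom(c,*((225,140,300,215) if n=="side" else (120,190,220,265)),n[0]+"11.png",8)
```

```text
0.15 t 32.07 p [0.4512 0.3736 0.3684] F [ 0.66 -0.28 -0.46] w 0.0200
0.35 t 32.42 p [0.4526 0.369  0.3669] F [ 0.04  1.28 -0.39] w 0.0197
0.55 t 32.77 p [0.454  0.3648 0.3647] F [ 0.35  0.31 -1.51] w 0.0198
0.75 t 33.12 p [0.4552 0.361  0.3616] F [-0.01 -0.19 -1.75] w 0.0200
0.9 t 33.42 p [0.456  0.3586 0.3588] F [ 0.59  0.82 -0.82] w 0.0197
s11.png 8
t11.png 8
```

View pics/s11.png

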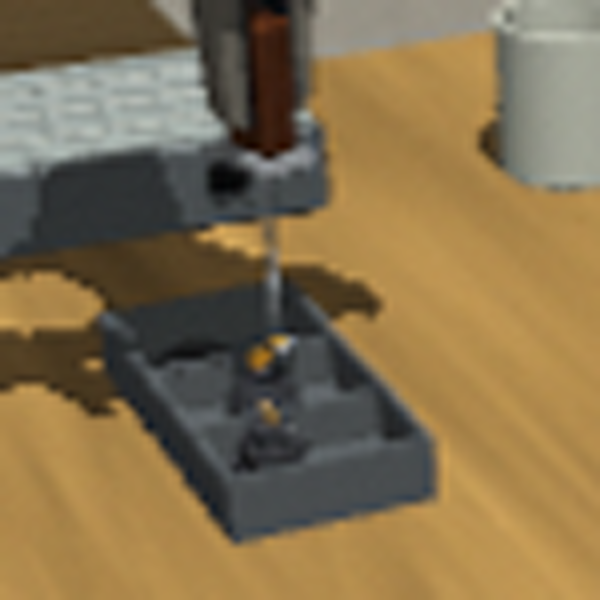

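View pics/t11.png

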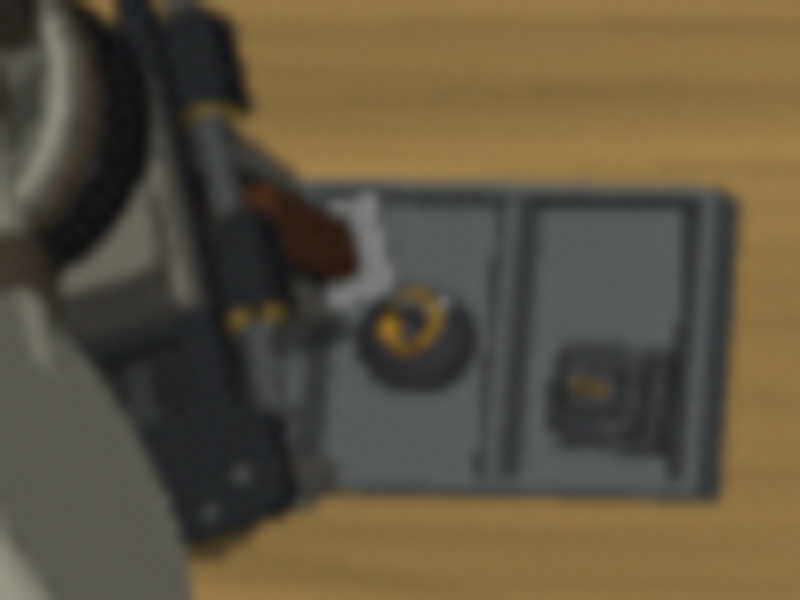

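The link is folded out beside the hook at top (173,229) and the lead is unmoved. Now down past the wire, inward, and up.

Run:
```python
from h import *
from rig import r,cams
rho=.025*np.sin(.9)-.0035
print(r.servo_line(tp(rho,.0418,ax=TR),rate=.02,until_force=2.5));st(r,"down")
print(r.servo_line(tp(.0062,.0418,.001,ax=TR),rate=.02,until_force=2.5));st(r,"in")
for n in("side","top"):
    c=cams.capture(n);np.savez(n+"12.npz",**c)
    zoom(c,*((225,140,300,215) if n=="side" else (120,190,220,265)),n[0]+"12.png",8)
```

```text
False
down t 34.12 p [0.456  0.3587 0.3498] F [-0.05  0.45 -2.36] w 0.0197
False
in t 34.77 p [0.4538 0.3685 0.3498] F [ 0.05  0.38 -1.23] w 0.0197
s12.png 8
t12.png 8
```

View pics/s12.png

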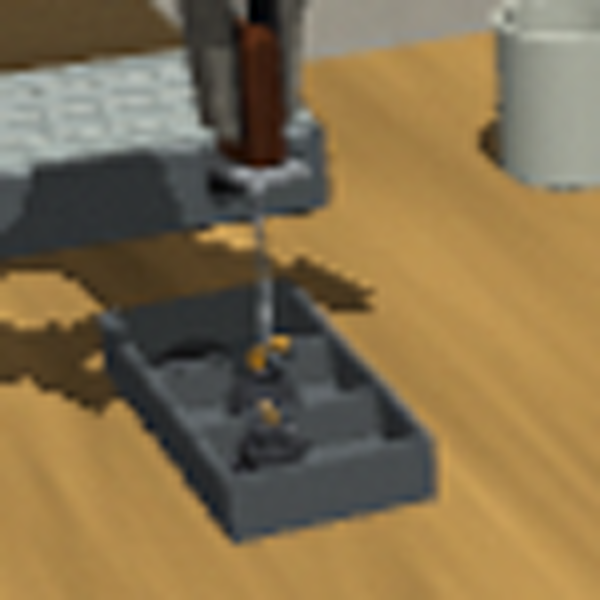

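View pics/t12.png

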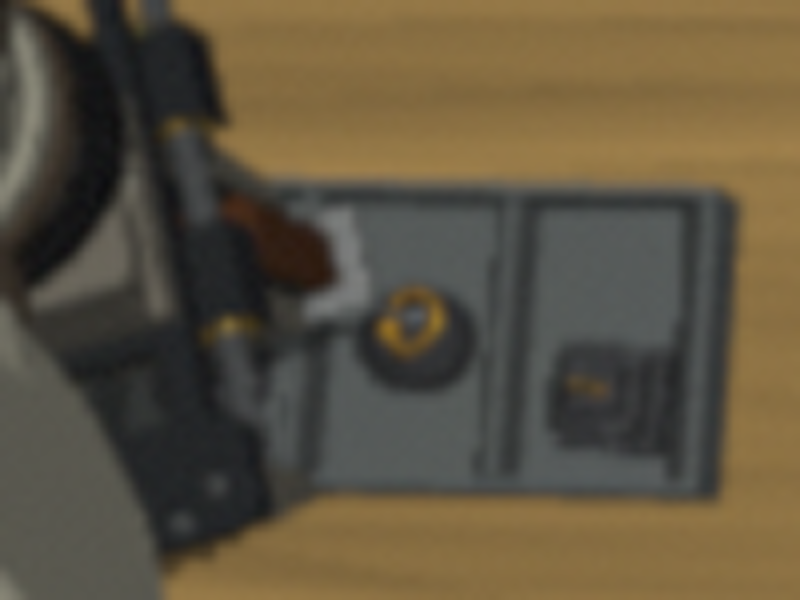

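The hook sits inside the loop (white hook at crop (413,318) within the brass ring), with the wire no longer between tip and shank. Raising with a light force guard.

Run:
```python
from h import *
from rig import r,cams
for z in(.046,.050,.054,.058,.062,.068,.075):
    f=r.servo_line(tp(.0062,z,.001,ax=TR),rate=.02,until_force=2.0);st(r,(z,f))
    if f: break
for n in("side","top"):
    c=cams.capture(n);np.savez(n+"13.npz",**c)
    zoom(c,*((225,140,300,215) if n=="side" else (120,190,220,265)),n[0]+"13.png",8)
```

```text
(0.046, False) t 35.23 p [0.4539 0.3684 0.3543] F [ 0.01 -0.43 -0.96] w 0.0200
(0.05, False) t 35.58 p [0.4539 0.3684 0.3582] F [ 0.   -0.38 -1.56] w 0.0199
(0.054, False) t 35.93 p [0.4539 0.3685 0.3622] F [ 0.56 -0.08 -1.6 ] w 0.0198
(0.058, False) t 36.28 p [0.4539 0.3684 0.3662] F [-0.57 -0.7  -1.73] w 0.0199
(0.062, False) t 36.63 p [0.4539 0.3685 0.3702] F [-1.05 -0.03 -1.39] w 0.0201
(0.068, False) t 37.08 p [0.4539 0.3684 0.3762] F [-0.69  0.23 -1.23] w 0.0195
(0.075, False) t 37.58 p [0.4539 0.3684 0.3832] F [-0.09  0.15 -1.3 ] w 0.0199
s13.png 8
t13.png 8
```

View pics/s13.png

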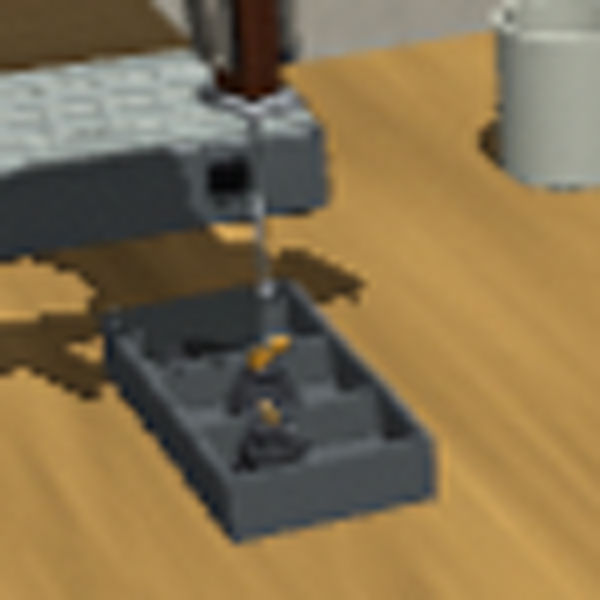

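View pics/t13.png

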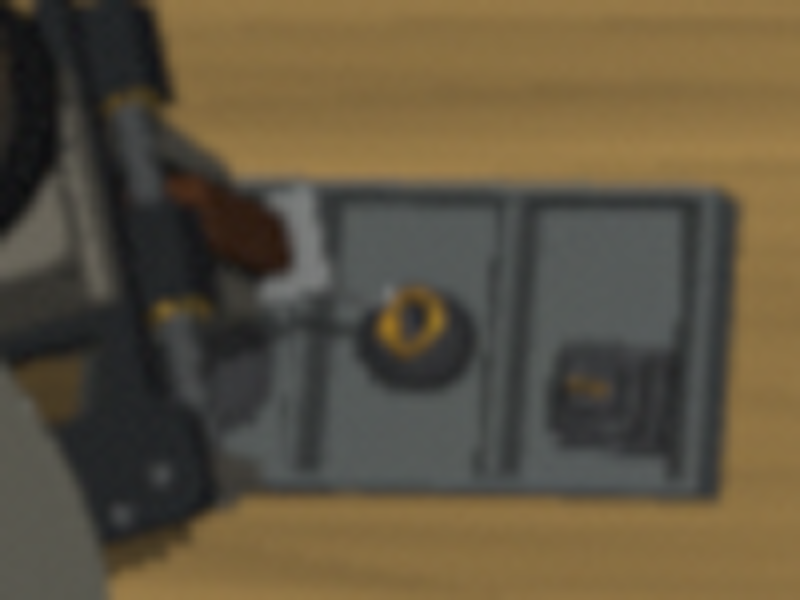

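The hook came free and the lead stands untouched. Moving to the stand and checking the shank against the slot before inserting.

Run:
```python
from h import *
from rig import r,cams
PX,PY=.4198,-.353
r.servo_line(tp(.0062,.215,.001,ax=TR),rate=.15)
r.reach([PX,PY,.345+G],Q(7.3));st(r,"over stand")
r.servo_line([PX,PY,.157+G+.112],rate=.12);st(r,"near")
c=cams.capture("side");np.savez("side14.npz",**c);zoom(c,310,200,410,320,"s14.png",5)
print([np.round(proj(c,[PX,PY,z]),1) for z in(.26,.22,.18,.135,.115)])
```

```text
over stand t 41.33 p [ 0.4201 -0.3526  0.516 ] F [ 0.24  0.35 -1.17] w 0.0198
near t 42.11 p [ 0.42   -0.3531  0.4408] F [-0.05 -1.05 -1.13] w 0.0199
s14.png 5
[array([350.1, 227.9]), array([349.3, 243.9]), array([348.6, 259.2]), array([347.7, 275.7]), array([347.4, 282.7])]
```

View pics/s14.png

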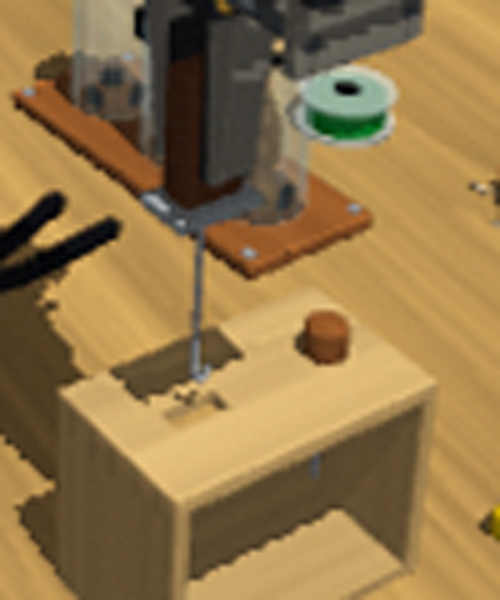

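The shank bottom at (349,276) is right above the slot, which spans about (343–355, 281). Both carry the same small image offset. Lowering with a force guard.

Run:
```python
from h import *
from rig import r,cams
PX,PY=.4198,-.353
f=r.servo_line([PX,PY,.157+G+.070],rate=.05,until_force=3);st(r,f)
if not f:
    f=r.servo_line([PX,PY,.157+G+.006],rate=.07,until_force=3);st(r,f)
if not f:
    f=r.servo_line([PX,PY,.157+G-.002],rate=.012,until_force=2.0);st(r,f)
c=cams.capture("side");np.savez("side15.npz",**c);zoom(c,310,220,410,340,"s15.png",5)
```

```text
False t 43.15 p [ 0.4199 -0.3531  0.3984] F [ 0.66  0.31 -1.03] w 0.0196
False t 44.22 p [ 0.42   -0.3532  0.3346] F [-0.2   0.44 -0.38] w 0.0200
True t 44.74 p [ 0.4198 -0.3531  0.3279] F [0.32 0.52 4.29] w 0.0197
s15.png 5
```

View pics/s15.png

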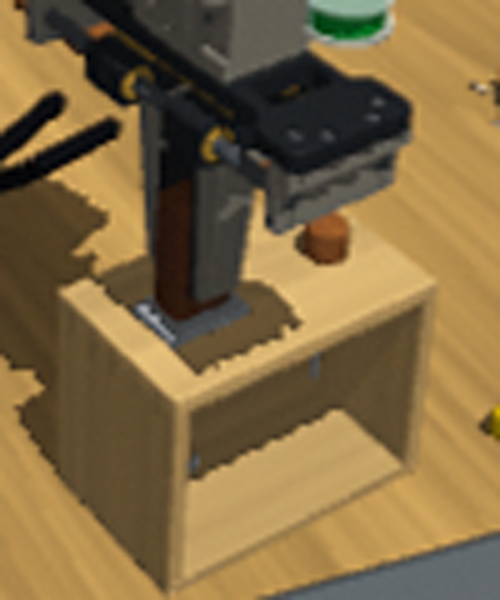

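The collar is seated at the original height (contact at TCP z 0.3279 against 0.328 at the grasp). Releasing, backing off and verifying.

Run:
```python
from h import *
from rig import r,cams
PX,PY=.4198,-.353
r.ungrasp();r.sleep(.2);st(r)
r.servo_line([PX,PY,.157+G+.13],rate=.12)
r.reach([.30,-.10,.55],Q(7.3));r.sleep(.5);st(r)
for n in("side","top"):
    c=cams.capture(n);np.savez(n+"16.npz",**c);cv2.imwrite(f"pics/{n}16.png",c["frame"])
    C=cloud(c);X,Y,Z=[C[...,i] for i in range(3)]
    k=(abs(X-.42)<.04)&(abs(Y+.353)<.03)&(Z>.1785)&(Z<.195)
    print(n,"handle",cv2.minAreaRect((C[k][:,:2]*1000).astype(np.float32)),C[k].mean(0),k.sum())
s=load("side16.npz");t=load("top16.npz")
zoom(s,310,240,410,340,"s16.png",6);zoom(t,120,190,220,265,"t16.png",8);zoom(t,420,190,500,275,"ts16.png",7);zoom(s,225,140,300,215,"st16.png",8)
```

```text
t 46.12 p [ 0.4195 -0.3526  0.327 ] F [ 0.93 -0.88  0.03] w 0.0919
 t 49.00 p [ 0.3001 -0.1001  0.5499] F [ 0.86 -0.41 -0.68] w 0.0916
side handle ((420.35650634765625, -354.82080078125), (31.225811004638672, 19.73908042907715), 8.120048522949219) [ 0.4187028  -0.35690008  0.18433035] 105
top handle ((419.67706298828125, -352.104736328125), (31.177204132080078, 19.660099029541016), 3.867799758911133) [ 0.41928659 -0.35138387  0.18454205] 135
s16.png 6
t16.png 8
ts16.png 7
st16.png 8
```

View pics/s16.png

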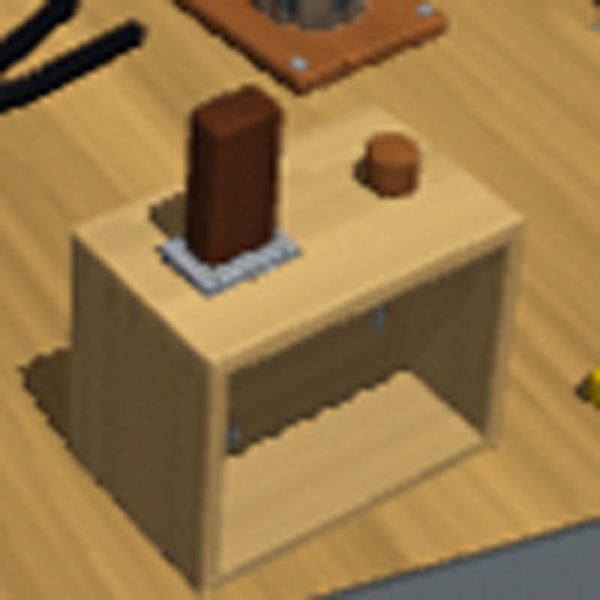

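View pics/st16.png

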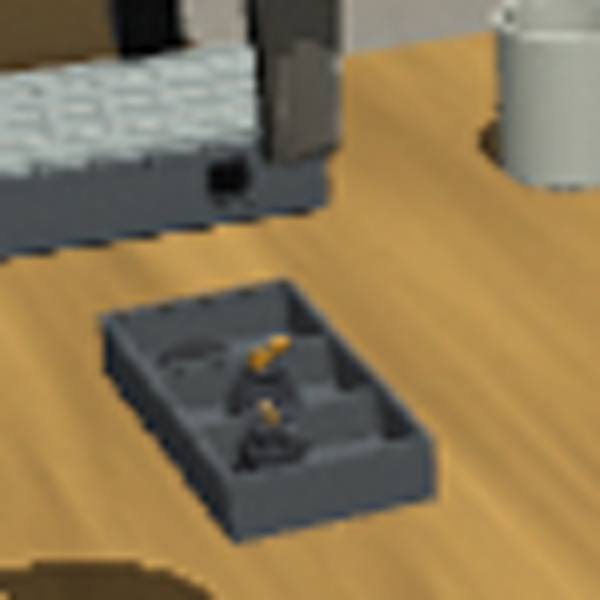

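View pics/top16.png

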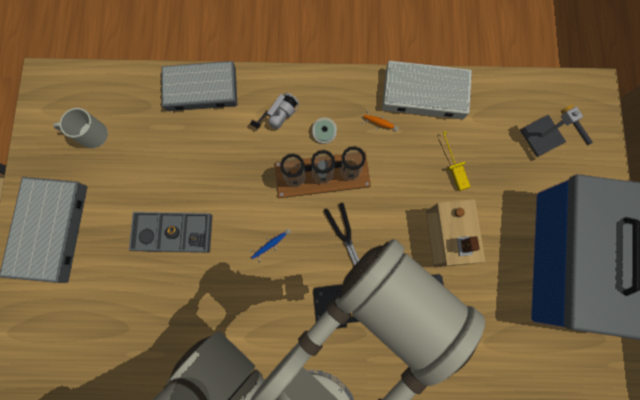

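The picker stands in its slot at the starting position with its handle upright. The lead stands at top (172,232) in the middle compartment, and nothing else has moved. Handing in.

```bash
python3 -c "
from rig import r
print(r.close_job())"
```

```text
the job is handed in; nothing more can be done
None
```

I've handed the job in: the lead stands in the tray's middle compartment and the picker is back in its slot. It took about 49 s of the 72 s allowed, and `close_job` gives no verdict.

- **Catch:** The lead was in tube2, with its link folded to about -75° in the world frame. I lowered the picker's hook through the loop without contact, lifted the link along its arc, and pulled the lead out. The tool-force readings stayed under about 7.5 N.
- **Placing:** I set the lead down at about 15 mm/s, unhooked by reversing the catch, and confirmed in both views that it stayed upright and did not move.
- **Picker:** The collar seated at the same height as when I first gripped it. Afterwards the handle measured within about 1 mm of its starting position in both cameras.
- **Last check:** In the last pictures the lead is near the compartment's centre, and the bystanders look unmoved. The gripper is open and clear of everything.

**Disagreements:** The two cameras differ by 3–5 mm in y, so I used averages and comparisons within a single image. The triangulated link heights came out up to about 5 mm above the given ones. After the lead was hung and set down, the link had turned roughly 20°. None of these caused trouble.

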